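# Fit the counter electrode in the spark stand and shut its guard

## Task

Take the pointed electrode out of the grey rack and set its shank fully home in the spark stand's open collet, point up, then turn the round collet nut clockwise as seen from above, up to its stop, so that the jaws grip the shank. Then push the stand's guard door shut until its sprung latch snaps in, and leave everything else where it is.

Things in the scene. Friction and masses are not known exactly. Their poses are not given: they have to be found in the camera images.
- rack: Fixed grey block, 150 (x) x 50 (y) x 50 mm high; origin under its centre, z up. Three holes, 12 mm wide, 48 mm deep, at x = -45, 0, +45 mm, hold the electrode and two other plugs upright, in any order, heads resting on its top. Fingers on either side of the row (closing along the rack's y) clear the neighbours.
- electrode_mid (a point): Loose steel electrode, 78 mm, 60 g: 10 mm shank, 46 mm long, chamfered foot; above it a round body, 16 mm diameter, 26 mm high, flat shoulder below; on top a 6 mm cone (only this plug is pointed). This point: on the axis, half-way up the 16 mm body, 13 mm above the shoulder, 63 mm above the table in the rack. z: foot to point. Grip the body's upper part: fingertips clear rack and nut.
- electrode_foot (a point): Centre of the flat end of the electrode's shank, on its axis, 59 mm below electrode_mid; z axis from foot to point.
- stand: Fixed spark stand: white base plate 230 (x) x 240 (y) x 20 mm; origin under its centre, z up. The upright collet is at x = y = 0, the guard door along the +y side. Walls 50 mm high at +x, 36 mm at -y (above the table). A post 98 mm high at the -x, +y corner carries the latch's strike (x -100 to -80, y 102 to 113 mm).
- collet_mouth (a point): Centre of the collet's mouth, level with the top of its four brass jaws, 90 mm above the table; z up. The open jaws leave a bore of 14 mm with the nut at 0, less 3 mm per radian of nut turn (13 mm at the tightest start), and press on the 10 mm shank from about 1.35 rad.
- collet_floor (a point): Centre of the flat bottom of the bore, 44 mm below the mouth and 46 mm above the table. The electrode is home when its foot rests here; its shoulder is then 2 mm above the jaws and its point 124 mm above the table.
- nut_grip (a point): On the collet nut's axis, at the height to grip: 7 mm below its top, 81 mm above the table. Round knurled aluminium ring, 40 mm outside, 28 mm high (60 to 88 mm above the table), hole 27 mm; the pedestal below is narrower (36 mm). It does not rise or sink in turning. A seated electrode stands 36 mm above its top, between the fingers.
- nut (a joint): Turn of the collet nut, rad: 0 fully open, grows clockwise as seen from above, stop at 1.6 (jaws gripping). It starts between 0 and 0.3, stays where it is left, and turns with 0.15 N m of friction, somewhat more once the jaws press.
- door_hinge (a point): Point on the upright hinge axis of the guard door, 82 mm above the table: at x = 90, y = 95 mm in the stand's frame. Its axes turn with the door; its -x axis points along the door to the free edge, its +y axis out of the door's outer face.
- door_push (a point): Place to push the guard door: on its outer face, 135 mm from the hinge axis, 30 mm from its free edge, 82 mm above the table. The door is a plain aluminium panel, 165 mm long, 6 mm thick, 22 to 107 mm above the table.
- guard_door (a joint): Opening of the guard door, rad: 0 shut against its stop, grows as its free edge swings outwards (to the stand's +y). Starts about 0.5 to 0.95 open and stays where it is left. On the way shut its tongue meets the strike at about 0.11 rad (pushing then takes up to about 9 N) and snaps in at about 0.02.
- guard_tongue (a joint): Sprung latch tongue in the door's free edge, m: 0 fully out, up to 0.009 pressed in. It is pressed in about 5 mm by the strike and springs out to 0 when the door is latched.
- square_plug_mid (a point): Bystander in the rack: steel plug with the same shank and a square, flat-topped head, 14 x 14 x 30 mm. Point at mid-head.
- ball_plug_mid (a point): Bystander in the rack: steel plug with the same shank and a ball head of 20 mm diameter, its top 26 mm above the rack. Point at mid-head.
- disc_small: Bystander: steel sample disc, 36 mm diameter, 16 mm high, lying on the stand's base plate; origin under its centre.
- disc_large: Bystander: steel sample disc, 48 mm diameter, 22 mm high, on the table; origin under its centre.
- spanner: Bystander: steel spanner, 180 mm long, flat on the table; origin at its middle.
- tin: Bystander: aluminium tin, 72 mm diameter, 85 mm high; origin under its centre.
- mug: Bystander: white mug, 82 mm diameter, 95 mm high; origin under its centre.
- mouse: Bystander: black computer mouse, 105 x 60 x 32 mm, on a white pad; origin under its centre.

How it is judged:
On the way, in this order (a step that is already met when the one before it is completed fails the run):
1. the electrode's shank is fully home in the collet (z of electrode_foot in the frame of collet_floor below 0.004 m and horizontal distance between electrode_foot and collet_floor below 0.004 m), for 0.2 s.
2. with the shank home, the nut is turned up to its stop (all of step 1 and angle between electrode_foot's own z axis and vertical below 0.07 rad and value of joint nut above 1.45 rad), for 0.2 s.
3. the guard door is shut and its tongue has snapped out behind the strike (value of joint guard_door below 0.04 rad and value of joint guard_tongue below 0.003 m), for 0.2 s.
At the end, for the whole second after the job is handed in: The electrode stands point up in the collet, its foot within 4 mm of the bore's floor in height and within 4 mm of its centre, tilted less than 0.07 rad, at rest; the nut is beyond 1.45 rad; the guard door is within 0.04 rad of shut with its tongue out (less than 3 mm pressed in) (all of step 2 and all of step 3 and linear speed of electrode below 0.02 m/s and velocity of joint nut below 0.1 rad/s); the robot touches nothing.
It fails at once if one of the other two plugs in the rack is moved by more than 30 mm (distance of any of square_plug_mid, ball_plug_mid from where it was at the start of the episode above 0.03 m).
It fails at once if a sample disc is moved by more than 30 mm (distance of any of disc_small, disc_large from where it was at the start of the episode above 0.03 m).
It fails at once if the spanner, tin, mug or computer mouse is moved by more than 30 mm (distance of any of spanner, tin, mug, mouse from where it was at the start of the episode above 0.03 m).
It also fails if it takes over 69 s, if anything falls off the work surface, if the arm or the gripper's body presses on something with over 40 N, if the wrist force passes 120 N, or if a joint passes its speed limit or range.

## Robot

A 7-joint arm with a two-finger parallel gripper is mounted at the origin on the work surface. World frame = base frame: x ahead of the robot, y to its left, z up, the work surface at z = 0. Lengths are in m, angles in rad, forces in N, time in s.
With the tool pointing down it reaches from about 0.35 to 0.775 m from the base axis. Payload 3.1 kg.
Tool frame: the origin (TCP) lies on the front face of the gripper's body, between the roots of the fingers; the fingertips stand 73 mm ahead of it and the grasp point (between the pads) lies bot.grip_point_offset ahead of it (bot.grip_point_offset is the distance from the TCP to the grasp point, in m); y points along the fingers, x is the direction in which the jaws open and shut, and the axes are right-handed (so a half turn about y gives the same grasp; the last joint's range is limited). The gripper opens to 85 mm and grips with 20 to 120 N. Pads are 22 mm wide; open, the fingers measure 114 mm over their backs; the gripper's body (76 mm by 85 mm) begins 54 mm behind the grasp point. The pads swing forward as they close: fully open they stand 13 mm farther back than shut.
Start: joints at [-1.294, 0.311, 0.014, 1.512, -0.004, 1.319, -0.027], TCP at [0.172, 0.522, 0.304] pointing down, gripper open.
Joint ranges: [-2.7, 2.7], [-0.3, 1.91], [-1.27, 1.3], [0.12, 2.57], [-1.44, 4.58], [0.2, 2.03], [-3.05, 3.05]. Speed limits (rad/s): [2.79, 2.79, 3.14, 3.14, 3.14, 3.14, 3.14].

## Interface

Orientations are given as a rotation vector (axis times angle).
In Python, from rig import bot gives the robot as it stands. The module is installed in compiled form; this text tells all that it offers.
- The arm moves only by the shell command python3 -m crank 'ROWS' [FORCE]. ROWS is JSON, a list of rows, each an object of numbers: "gripper": the closure in counts, from 0 (fully open) to 255 (shut); "x", "y", "z": the shift along the tool's x, y, z in m; "wx", "wy", "wz": the turn, a rotation vector about the tool's x, y, z in degrees. In form: [{"gripper": .., "x": .., "y": .., "z": .., "wx": .., "wy": .., "wz": ..}, ...]. A call has 1 to 8 rows; each row is the pose to reach, as a shift and turn from the pose commanded when the call began, along the tool's axes at that moment; what a row does not reach only later rows make up. A row lasts 1/12 s, in which the tool goes at most 41.7 mm and 7.16 degrees, less where a joint would pass 70% of its speed; a pose out of reach is approached as far as the arm can. A call with a gripper value outside its range is refused whole. The fingers move at their own pace and stop on an object; FORCE is the grip in N (left out, the last holds). Time passes only in rows, so rows that repeat a pose let the fingers close. It gives the time, the measured TCP pose, the force and the opening at its end, in the units of the state.
- bot.read_state(): the state, without advancing time (a new reading comes with each control period).
- bot.snapshot(name): name is "scene" or "top" or "wrist"; returns a dict with "frame" (384x512x3 uint8, red, green, blue), "K" (3x3 intrinsics, pixels), "extrinsics" (4x4, takes a point from world to camera coordinates). Camera axes: x right, y up, looking along -z (the intrinsics and any distortion apply to the point x, -y, -z); pixel columns grow to the right and rows downward; lengths in m; the calibration is good to about 2 mm. The wrist camera is an equidistant fisheye: a pixel r from the principal point sees the ray r / f radians off the axis. A picture is of the moment at which its call begins. There is no depth.
- bot.hand_in(): hands the job in, once; it reports no verdict.
Trained networks look in the newest picture that a camera, given by its name, has taken for a name from the list of things; names that differ only in an ending like _2 or _b are one class to them, and where a whole thing is asked for, a point or a joint stands for the part that bears it (a point fixed in the world has none). Each returns a list of dicts, best first, with "p" (0 to 1); they miss things now and then, are a little off and sometimes report something else, mostly with a low value. They report only what shows in the picture. A call takes as long as a camera call.
- bot.look_for(camera, target): "position" ([column, row] in pixels, amid what is visible of it).
- bot.masks_of(camera, target): "pixels" (384x512 bool, what is visible of it) and "position" ([column, row] in pixels, amid what is visible of it).
- bot.pinpoint(camera, target): "position" ([column, row] in pixels: a listed point, or the origin of a listed thing).
The state is a dict: "clock": time; "joint_pos": joint angles; "qvel": joint speeds; "tau": joint torques, N m; "tool_pos": TCP position; "ee_rot": TCP orientation; "ft_force": force on the tool from outside, world axes, zero at the start; "torque": the same for the moment, N m; "opening": finger opening in m.
Only numpy, scipy, OpenCV 4.12 (cv2) and the standard library are available. Lean on these libraries where they do the work, as an engineer would, in place of code of your own. Each camera call takes 0.05 s, during which the arm holds its last target. There are 200 camera calls.

## Working session

There is one attempt and no reset: what is moved stays moved. The work goes in short steps, Python scripts to look and compute and a shell command to move; the robot and the scene stay as the last step left them, time stands still between calls to the robot, and variables do not carry over. Pictures are saved under pics/ and viewed, about 8 in all and at most 12, crops included, and the job is handed in when it is done.

```bash
mkdir -p pics; cat > h.py <<'E'
import numpy as np, cv2
from rig import bot
from scipy.spatial.transform import Rotation as R
def snap(n,save=None):
    s=bot.snapshot(n)
    if save: cv2.imwrite('pics/'+save+'.png',cv2.cvtColor(s['frame'],cv2.COLOR_RGB2BGR))
    return s
def ray(s,px):
    K=np.array(s['K']);E=np.array(s['extrinsics'])
    u=(px[0]-K[0,2])/K[0,0];v=(px[1]-K[1,2])/K[1,1]
    if s.get('wrist'):
        r=np.hypot(u,v);d=np.array([u/r*np.sin(r),-v/r*np.sin(r),-np.cos(r)]) if r>1e-9 else np.array([0,0,-1.])
    else: d=np.array([u,-v,-1.])
    Rm=E[:3,:3];o=-Rm.T@E[:3,3];d=Rm.T@d
    return o,d/np.linalg.norm(d)
def atz(s,px,z):
    o,d=ray(s,px);return o+d*(z-o[2])/d[2]
def tri(rs):
    A=np.zeros((3,3));b=np.zeros(3)
    for o,d in rs:
        P=np.eye(3)-np.outer(d,d);A+=P;b+=P@o
    x=np.linalg.solve(A,b);return x,[np.linalg.norm((np.eye(3)-np.outer(d,d))@(x-o)) for o,d in rs]
def toolvec(p):
    "world displacement TCP->p in tool axes"
    st=bot.read_state();return R.from_rotvec(st['ee_rot']).inv().apply(np.array(p)-np.array(st['tool_pos']))
E
python3 - <<'E'
from h import *
np.set_printoptions(precision=4,suppress=True)
st=bot.read_state();print({k:np.round(v,3) for k,v in st.items()},bot.grip_point_offset)
print(R.from_rotvec(st['ee_rot']).as_matrix())
Z={'rack':0,'electrode_mid':.063,'stand':0,'collet_mouth':.09,'collet_floor':.046,'nut_grip':.081,'door_hinge':.082,'door_push':.082,'square_plug_mid':.065,'ball_plug_mid':.066,'disc_small':.02,'disc_large':0,'spanner':0,'tin':0,'mug':0,'mouse':0}
S={c:snap(c,c+'0') for c in('scene','top')}
print(S['top']['K'])
S['wrist']=snap('wrist','wrist0');S['wrist']['wrist']=1
for t,z in Z.items():
    rs=[]
    for c in S:
        r=bot.pinpoint(c,t)
        if r:
            print(t,c,round(r[0]['p'],2),np.round(r[0]['position'],1),atz(S[c],r[0]['position'],z)[:2],len(r))
            if r[0]['p']>.4: rs.append(ray(S[c],r[0]['position']))
    if len(rs)>1: print('   tri',*tri(rs))
E
```

```text
{'clock': np.float64(0.0), 'joint_pos': array([-1.294,  0.312,  0.014,  1.513, -0.004,  1.319, -0.027]), 'qvel': array([-0.   ,  0.   ,  0.   ,  0.   ,  0.   , -0.   ,  0.002]), 'tau': array([ -0.   , -37.992,   0.146, -23.059,   0.012,   0.014,   0.   ]), 'tool_pos': array([0.172, 0.522, 0.303]), 'ee_rot': array([-1.345, -0.97 ,  0.973]), 'ft_force': array([-0.444,  0.45 , -0.094]), 'torque': array([-0.004,  0.088, -0.007]), 'opening': np.float64(0.085)} 0.0539
[[ 0.3134 -0.0007 -0.9496]
 [ 0.9496 -0.0023  0.3134]
 [-0.0024 -1.     -0.0001]]
[[438.1383   0.     264.3483]
 [  0.     438.1383 187.4466]
 [  0.       0.       1.    ]]
rack top 0.66 [409.5 211.4] [ 0.4718 -0.3515] 2
electrode_mid scene 0.6 [ 95.4 225.8] [ 0.5135 -0.3648] 2
electrode_mid top 0.44 [414.6 190.5] [ 0.5225 -0.3499] 2
   tri [ 0.5213 -0.3532  0.0755] [np.float64(0.006839070922795509), np.float64(0.006839070922795492)]
stand scene 0.84 [237.7 239.7] [ 0.5941 -0.0169] 1
stand top 0.71 [291. 176.] [ 0.5791 -0.0151] 1
   tri [ 0.5837 -0.0157 -0.0242] [np.float64(0.0001530910000609705), np.float64(0.000153091000060
[... 1951 characters left out ...]
 0.341  -0.2044] 2
spanner top 0.9 [357.9 256.1] [ 0.3467 -0.1998] 1
spanner wrist 0.53 [  0.  329.5] [ 0.3432 -0.2093] 1
   tri [ 0.3438 -0.202   0.0032] [np.float64(0.0019190624079652304), np.float64(0.003944432094994548), np.float64(0.002754000955388109)]
tin scene 0.8 [383.2 218.6] [0.6113 0.39  ] 1
tin top 0.8 [153.7 169.2] [0.6047 0.3901] 2
   tri [ 0.6071  0.3939 -0.0097] [np.float64(0.0009900392897559038), np.float64(0.0009900392897558413)]
mug scene 0.62 [120.8 298.2] [ 0.6897 -0.3241] 1
mug top 0.86 [395.2 135.5] [ 0.6963 -0.3232] 1
   tri [ 0.6933 -0.3206  0.011 ] [np.float64(0.0004113790415809688), np.float64(0.00041137904158095186)]
mouse top 0.89 [139.3 210.7] [0.4818 0.4282] 1
```

```bash
python3 - <<'E'
import cv2,numpy as np
a=cv2.imread('pics/top0.png');b=cv2.imread('pics/scene0.png')
a=cv2.resize(a[90:290,100:460],None,fx=1.5,fy=1.5);b=cv2.resize(b[130:330,60:420],None,fx=1.5,fy=1.5)
cv2.imwrite('pics/c1.png',np.vstack([a,b]))
E
```

```text
(no output)
```

View pics/c1.png

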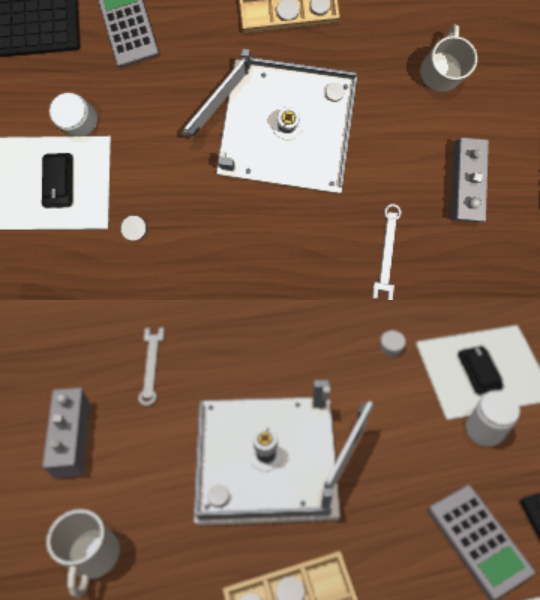

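```bash
r='{"x":-0.17,"z":-0.30}'; python3 -m crank '[{"x":-0.17,"z":-0.30,"gripper":0},{"x":-0.17,"z":-0.30},{"x":-0.17,"z":-0.30},{"x":-0.17,"z":-0.30},{"x":-0.17,"z":-0.30},{"x":-0.17,"z":-0.30},{"x":-0.17,"z":-0.30},{"x":-0.17,"z":-0.30}]'; python3 -c "
from h import *
st=bot.read_state();print(np.round(toolvec([.51,-.345,.303]),3),np.round(st['joint_pos'],2))
s=snap('wrist');E=np.array(s['extrinsics']);M=R.from_rotvec(st['ee_rot']).as_matrix();print(M.T@(-E[:3,:3].T@E[:3,3]-st['tool_pos']),'cam axes in tool\n',M.T@E[:3,:3].T)
"
```

```text
[-0.718  0.001 -0.592] [-1.29  0.31  0.01  1.51 -0.    1.32 -0.03]
[-0.00026002 -0.07003694  0.06814539] cam axes in tool
 [[ 9.99999818e-01  4.01689518e-04  4.50751979e-04]
 [ 3.27309920e-04  2.66671659e-01 -9.63787383e-01]
 [-5.07346067e-04  9.63787355e-01  2.66671479e-01]]invalid input
```

```bash
python3 -m crank '[{"gripper":0,"x":-0.17,"y":0,"z":-0.30,"wx":0,"wy":0,"wz":0},{"gripper":0,"x":-0.17,"y":0,"z":-0.30,"wx":0,"wy":0,"wz":0},{"gripper":0,"x":-0.17,"y":0,"z":-0.30,"wx":0,"wy":0,"wz":0},{"gripper":0,"x":-0.17,"y":0,"z":-0.30,"wx":0,"wy":0,"wz":0},{"gripper":0,"x":-0.17,"y":0,"z":-0.30,"wx":0,"wy":0,"wz":0},{"gripper":0,"x":-0.17,"y":0,"z":-0.30,"wx":0,"wy":0,"wz":0},{"gripper":0,"x":-0.17,"y":0,"z":-0.30,"wx":0,"wy":0,"wz":0},{"gripper":0,"x":-0.17,"y":0,"z":-0.30,"wx":0,"wy":0,"wz":0}]'; python3 -c "
from h import *
st=bot.read_state();print(np.round(toolvec([.51,-.345,.303]),3),np.round(st['joint_pos'],2))"
```

```text
clock: 3.27
tool_pos: [0.3973, 0.2737, 0.3043]
ee_rot: [-1.343, -0.972, 0.971]
ft_force: [0.4, 0.9, -0.3]
opening: 0.0855
[-0.552  0.001 -0.301] [-0.84  0.17  0.24  1.7  -0.04  1.28  0.66]
```

```bash
python3 -m crank '[{"gripper":0,"x":-0.29,"y":0,"z":-0.16,"wx":0,"wy":-4,"wz":0},{"gripper":0,"x":-0.29,"y":0,"z":-0.16,"wx":0,"wy":-4,"wz":0},{"gripper":0,"x":-0.29,"y":0,"z":-0.16,"wx":0,"wy":-4,"wz":0},{"gripper":0,"x":-0.29,"y":0,"z":-0.16,"wx":0,"wy":-4,"wz":0},{"gripper":0,"x":-0.29,"y":0,"z":-0.16,"wx":0,"wy":-4,"wz":0},{"gripper":0,"x":-0.29,"y":0,"z":-0.16,"wx":0,"wy":-4,"wz":0},{"gripper":0,"x":-0.29,"y":0,"z":-0.16,"wx":0,"wy":-4,"wz":0},{"gripper":0,"x":-0.29,"y":0,"z":-0.16,"wx":0,"wy":-4,"wz":0}]'; python3 -c "
from h import *
s=snap('wrist','w1');s['wrist']=1
for t,z in (('collet_mouth',.09),('nut_grip',.081),('collet_floor',.046),('door_hinge',.082),('stand',0)):
  r=bot.pinpoint('wrist',t)
  if r:print(t,r[0]['p'],r[0]['position'],atz(s,r[0]['position'],z))
st=bot.read_state();print(np.round(toolvec([.51,-.345,.303]),3),np.round(st['joint_pos'],2))"
```

```text
clock: 3.93
tool_pos: [0.4573, -0.0525, 0.3044]
ee_rot: [-1.318, -1.025, 1.023]
ft_force: [1.0, -0.7, 1.0]
opening: 0.0853
collet_mouth 0.93 [318.2, 280.0] [ 0.58628282 -0.01447059  0.09      ]
nut_grip 0.73 [318.1, 274.2] [ 0.58437423 -0.0126195   0.081     ]
collet_floor 0.7 [309.7, 261.3] [ 0.58510256 -0.0171921   0.046     ]
stand 0.58 [306.7, 243.5] [ 0.58276201 -0.013547    0.        ]
[-0.275  0.    -0.123] [-0.4   0.13  0.53  1.76 -0.07  1.27  1.47]
```

View pics/w1.png

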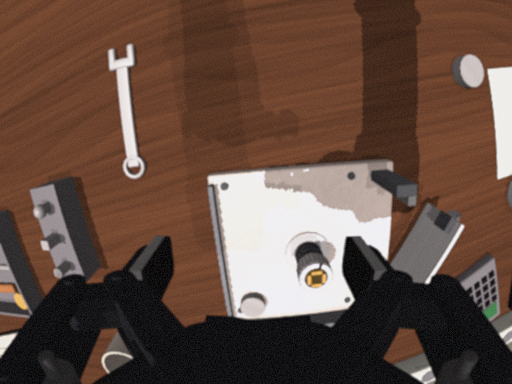

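```bash
python3 -m crank '[{"gripper":0,"x":-0.275,"y":0.06,"z":-0.12,"wx":0,"wy":-4,"wz":0},{"gripper":0,"x":-0.275,"y":0.06,"z":-0.12,"wx":0,"wy":-4,"wz":0},{"gripper":0,"x":-0.275,"y":0.06,"z":-0.12,"wx":0,"wy":-4,"wz":0},{"gripper":0,"x":-0.275,"y":0.06,"z":-0.12,"wx":0,"wy":-4,"wz":0},{"gripper":0,"x":-0.275,"y":0.06,"z":-0.12,"wx":0,"wy":-4,"wz":0},{"gripper":0,"x":-0.275,"y":0.06,"z":-0.12,"wx":0,"wy":-4,"wz":0},{"gripper":0,"x":-0.275,"y":0.06,"z":-0.12,"wx":0,"wy":-4,"wz":0},{"gripper":0,"x":-0.275,"y":0.06,"z":-0.12,"wx":0,"wy":-4,"wz":0}]'; python3 -c "
from h import *
s=snap('wrist','w2');s['wrist']=1
for t,z in (('electrode_mid',.063),('electrode_foot',.004),('square_plug_mid',.065),('ball_plug_mid',.066)):
  for r in bot.pinpoint('wrist',t): print(t,r['p'],r['position'],atz(s,r['position'],z))
st=bot.read_state();print(np.round(st['joint_pos'],2));print(R.from_rotvec(st['ee_rot']).as_matrix())"
```

```text
clock: 4.9
tool_pos: [0.5052, -0.3505, 0.2419]
ee_rot: [-1.291, -1.07, 1.078]
ft_force: [-0.9, -0.9, 0.2]
opening: 0.0859
electrode_mid 0.79 [251.8, 207.6] [ 0.51909416 -0.35920591  0.063     ]
square_plug_mid 0.73 [249.2, 155.6] [ 0.47300816 -0.35264981  0.065     ]
square_plug_mid 0.44 [253.6, 207.5] [ 0.51863776 -0.35746828  0.065     ]
ball_plug_mid 0.77 [242.6, 100.2] [ 0.4265031  -0.34935216  0.066     ]
[ 0.16  0.53  0.62  1.44 -0.32  1.27  2.21]
[[ 1.74034491e-01  4.57553729e-04 -9.84739451e-01]
 [ 9.84735707e-01  2.71563788e-03  1.74035091e-01]
 [ 2.75382616e-03 -9.99996208e-01  2.20451611e-05]]
```

View pics/w2.png

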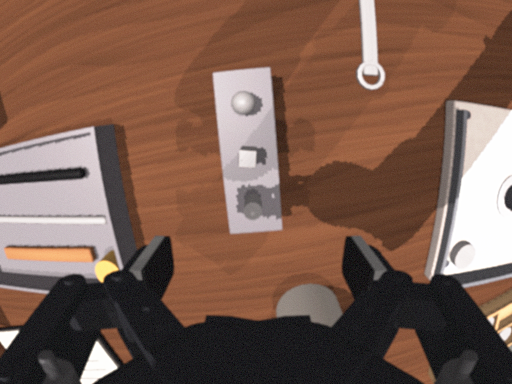

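```bash
python3 -m crank '[{"gripper":0,"x":-0.0055,"y":0.05,"z":-0.015,"wx":0,"wy":-5,"wz":0},{"gripper":0,"x":-0.0055,"y":0.05,"z":-0.015,"wx":0,"wy":-5,"wz":0},{"gripper":0,"x":-0.0055,"y":0.05,"z":-0.015,"wx":0,"wy":-5,"wz":0},{"gripper":0,"x":-0.0055,"y":0.05,"z":-0.015,"wx":0,"wy":-5,"wz":0}]'; python3 -c "
from h import *
s=snap('wrist','w3');s['wrist']=1
for t,z in (('electrode_mid',.063),('ball_plug_mid',.066),('square_plug_mid',.065)):
  for r in bot.pinpoint('wrist',t):
    p=atz(s,r['position'],z);print(t,r['p'],r['position'],p,toolvec(p))
st=bot.read_state();print(np.round(st['joint_pos'],2));print(R.from_rotvec(st['ee_rot']).as_matrix())"
```

```text
clock: 5.48
tool_pos: [0.5202, -0.3521, 0.1939]
ee_rot: [-1.248, -1.143, 1.142]
ft_force: [0.1, -0.4, 1.0]
opening: 0.0856
electrode_mid 0.81 [249.2, 208.0] [ 0.51934385 -0.35793607  0.063     ] [-0.00398917  0.13281335  0.00095844]
ball_plug_mid 0.69 [247.6, 77.2] [ 0.42904661 -0.35029     0.066     ] [-0.00417487  0.12976931  0.0915929 ]
ball_plug_mid 0.42 [249.5, 207.7] [ 0.51814136 -0.35752969  0.066     ] [-0.00322965  0.13002026  0.00220984]
ball_plug_mid 0.27 [470.6, 276.1] [ 0.61039487 -0.15305206  0.066     ] [ 0.20883319  0.12996094 -0.0709418 ]
square_plug_mid 0.69 [248.5, 141.4] [ 0.47195134 -0.35373884  0.065     ] [-0.00346834  0.13082132  0.0484736 ]
[ 0.2   0.6   0.59  1.45 -0.34  1.19  2.31]
[[ 0.09173181  0.00270853 -0.99578007]
 [ 0.99578287 -0.00157486  0.09172778]
 [-0.00131976 -0.99999509 -0.00284157]]
```

View pics/w3.png

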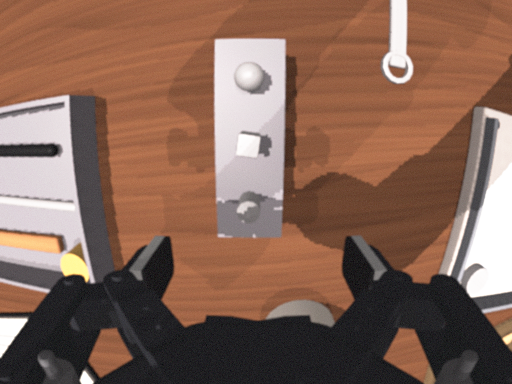

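```bash
python3 -m crank '[{"gripper":0,"x":-0.004,"y":0.04,"z":0.001,"wx":0,"wy":0,"wz":0},{"gripper":0,"x":-0.004,"y":0.066,"z":0.001,"wx":0,"wy":0,"wz":0},{"gripper":60,"x":-0.004,"y":0.066,"z":0.001,"wx":0,"wy":0,"wz":0},{"gripper":120,"x":-0.004,"y":0.066,"z":0.001,"wx":0,"wy":0,"wz":0},{"gripper":180,"x":-0.004,"y":0.066,"z":0.001,"wx":0,"wy":0,"wz":0},{"gripper":255,"x":-0.004,"y":0.066,"z":0.001,"wx":0,"wy":0,"wz":0},{"gripper":255,"x":-0.004,"y":0.066,"z":0.001,"wx":0,"wy":0,"wz":0},{"gripper":255,"x":-0.004,"y":0.066,"z":0.001,"wx":0,"wy":0,"wz":0}]' 60
python3 -m crank '[{"gripper":255,"x":0,"y":0,"z":0,"wx":0,"wy":0,"wz":0},{"gripper":255,"x":0,"y":0,"z":0,"wx":0,"wy":0,"wz":0},{"gripper":255,"x":0,"y":0,"z":0,"wx":0,"wy":0,"wz":0},{"gripper":255,"x":0,"y":0,"z":0,"wx":0,"wy":0,"wz":0}]'
```

```text
clock: 6.35
tool_pos: [0.5192, -0.3589, 0.13]
ee_rot: [-1.255, -1.143, 1.141]
ft_force: [-0.9, 0.6, 5.0]
opening: 0.0138
clock: 6.68
tool_pos: [0.5193, -0.3589, 0.13]
ee_rot: [-1.254, -1.143, 1.141]
ft_force: [0.3, 1.6, 7.1]
opening: 0.0135
```

```bash
python3 -m crank '[{"gripper":170,"x":0,"y":0,"z":0,"wx":0,"wy":0,"wz":0},{"gripper":170,"x":0,"y":0,"z":0,"wx":0,"wy":0,"wz":0},{"gripper":170,"x":0,"y":0.003,"z":0,"wx":0,"wy":0,"wz":0},{"gripper":170,"x":0,"y":0.003,"z":0,"wx":0,"wy":0,"wz":0},{"gripper":170,"x":0,"y":0.003,"z":0,"wx":0,"wy":0,"wz":0}]'
python3 -c "
from h import *
s=snap('wrist');cv2.imwrite('pics/w4.png',cv2.cvtColor(cv2.resize(s['frame'][150:384,130:380],None,fx=3,fy=2.5)[:600],cv2.COLOR_RGB2BGR))"
```

```text
clock: 7.1
tool_pos: [0.5179, -0.3579, 0.1242]
ee_rot: [-1.25, -1.141, 1.141]
ft_force: [-0.0, -0.6, -0.2]
opening: 0.0285
```

View pics/w4.png

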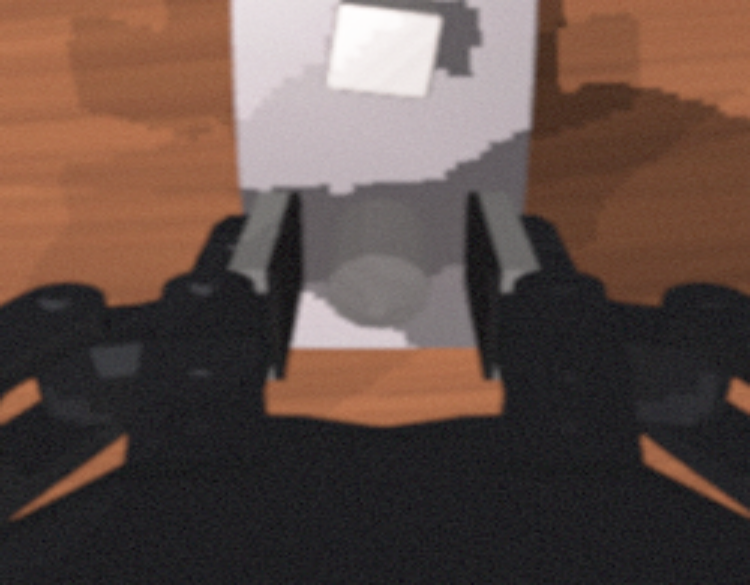

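```bash
python3 -m crank '[{"gripper":170,"x":0,"y":-0.001,"z":0,"wx":0,"wy":0,"wz":0},{"gripper":255,"x":0,"y":-0.001,"z":0,"wx":0,"wy":0,"wz":0},{"gripper":255,"x":0,"y":-0.001,"z":0,"wx":0,"wy":0,"wz":0},{"gripper":255,"x":0,"y":-0.001,"z":0,"wx":0,"wy":0,"wz":0},{"gripper":255,"x":0,"y":-0.001,"z":0,"wx":0,"wy":0,"wz":0}]' 60
```

```text
clock: 7.57
tool_pos: [0.5184, -0.3584, 0.1262]
ee_rot: [-1.252, -1.141, 1.141]
ft_force: [-0.8, -0.1, 1.3]
opening: 0.0136
```

```bash
python3 -m crank '[{"gripper":255,"x":0,"y":-0.02,"z":0,"wx":0,"wy":0,"wz":0},{"gripper":255,"x":0,"y":-0.05,"z":0,"wx":0,"wy":0,"wz":0},{"gripper":255,"x":0,"y":-0.09,"z":0,"wx":0,"wy":0,"wz":0},{"gripper":255,"x":0,"y":-0.13,"z":0,"wx":0,"wy":0,"wz":0},{"gripper":255,"x":0,"y":-0.13,"z":0,"wx":0,"wy":0,"wz":0}]' 
python3 -m crank '[{"gripper":255,"x":0.26,"y":0,"z":-0.026,"wx":0,"wy":0,"wz":0},{"gripper":255,"x":0.26,"y":0,"z":-0.026,"wx":0,"wy":0,"wz":0},{"gripper":255,"x":0.26,"y":0,"z":-0.026,"wx":0,"wy":0,"wz":0},{"gripper":255,"x":0.26,"y":0,"z":-0.026,"wx":0,"wy":0,"wz":0},{"gripper":255,"x":0.26,"y":0,"z":-0.026,"wx":0,"wy":0,"wz":0},{"gripper":255,"x":0.26,"y":0,"z":-0.026,"wx":0,"wy":0,"wz":0},{"gripper":255,"x":0.26,"y":0,"z":-0.026,"wx":0,"wy":0,"wz":0},{"gripper":255,"x":0.26,"y":0,"z":-0.026,"wx":0,"wy":0,"wz":0}]' 
python3 -c "
from h import *
s=snap('wrist','w5');s['wrist']=1
S=snap('scene','s5');T=snap('top','t5')
P={}
for t,z in (('collet_mouth',.09),('nut_grip',.081),('electrode_mid',None),('electrode_foot',None)):
  rs=[]
  for c,q in (('wrist',s),('scene',S),('top',T)):
    for r in bot.pinpoint(c,t)[:1]:
      print(t,c,round(r['p'],2),np.round(r['position'],1),atz(q,r['position'],z).round(4) if z else '')
      if r['p']>.4:rs.append(ray(q,r['position']))
  if len(rs)>1:print('tri',tri(rs))
print(toolvec([.585,-.0145,.24]),bot.read_state()['joint_pos'].round(2))
print(R.from_rotvec(bot.read_state()['ee_rot']).as_matrix())
"
```

```text
clock: 7.98
tool_pos: [0.521, -0.3615, 0.2653]
ee_rot: [-1.268, -1.147, 1.142]
ft_force: [0.9, -2.1, 1.0]
opening: 0.0141
clock: 8.65
tool_pos: [0.5693, -0.0942, 0.255]
ee_rot: [-1.242, -1.151, 1.147]
ft_force: [-0.0, 0.4, -0.6]
opening: 0.0142
collet_mouth wrist 0.93 [352.4 206.9] [ 0.5869 -0.0128  0.09  ]
collet_mouth scene 0.73 [238.2 219.4] [ 0.5797 -0.0108  0.09  ]
collet_mouth top 0.56 [292.2 168. ] [ 0.5841 -0.0159  0.09  ]
tri (array([ 0.58341927, -0.01406347,  0.09741879]), [np.float64(0.0013668478022801603), np.float64(0.0027189875433697034), np.float64(0.001792380417452773)])
nut_grip wrist 0.73 [345.7 201.1] [ 0.5841 -0.0163  0.081 ]
nut_grip scene 0.62 [236.7 220.9] [ 0.5786 -0.0146  0.081 ]
nut_grip top 0.67 [288.2 170.5] [ 0.5792 -0.0052  0.081 ]
tri (array([ 0.58076879, -0.0120786 ,  0.08138769]), [np.float64(0.005381895532348264), np.float64(0.003194040762627019), np.float64(0.007102443038239016)])
electrode_mid wrist 0.58 [255.3 251.5] 
electrode_mid scene 0.58 [197.7 199.7] 
tri (array([ 0.56687328, -0.09622199,  0.19634432]), [np.float64(0.001231609846240653), np.float64(0.0012316098462406282)])
electrode_foot wrist 0.96 [256.9 214.2] 
electrode_foot scene 0.52 [199.6 210.9] 
electrode_foot top 0.71 [290.4 176.1] 
tri (array([ 0.56160721, -0.06763328,  0.13744969]), [np.float64(0.02741890880639432), np.float64(0.03181921519869594), np.float64(0.05894651527039309)])
[ 0.08840977  0.01588087 -0.00890147] [-0.26  0.43  0.57  1.53 -0.24  1.25  1.83]
[[ 9.17528515e-02 -2.01099870e-05 -9.95781810e-01]
 [ 9.95781805e-01  1.05952488e-04  9.17528489e-02]
 [ 1.03660412e-04 -9.99999994e-01  2.97466020e-05]]
```

View pics/w5.png

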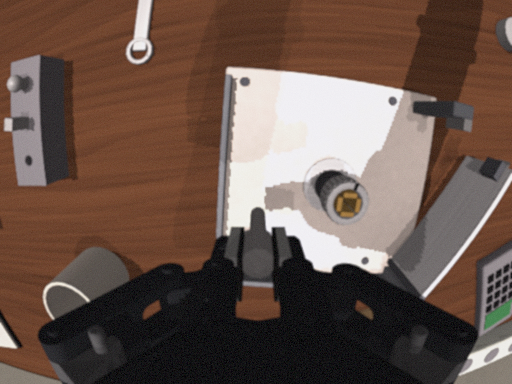

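```bash
python3 -m crank '[{"gripper":255,"x":0.0885,"y":0,"z":-0.01,"wx":0,"wy":0,"wz":0},{"gripper":255,"x":0.0885,"y":0.01,"z":-0.01,"wx":0,"wy":0,"wz":0},{"gripper":255,"x":0.0885,"y":0.02,"z":-0.01,"wx":0,"wy":0,"wz":0},{"gripper":255,"x":0.0885,"y":0.02,"z":-0.01,"wx":0,"wy":0,"wz":0},{"gripper":255,"x":0.0885,"y":0.02,"z":-0.01,"wx":0,"wy":0,"wz":0},{"gripper":255,"x":0.0885,"y":0.02,"z":-0.01,"wx":0,"wy":0,"wz":0}]' 
python3 -c "
from h import *
s=snap('wrist','w6');s['wrist']=1
z0=bot.read_state()['tool_pos'][2]
for t,z in (('collet_mouth',.09),('nut_grip',.081),('collet_floor',.046),('electrode_mid',z0-.0632),('electrode_foot',z0-.1222)):
    for r in bot.pinpoint('wrist',t)[:1]:
      p=atz(s,r['position'],z);print(t,round(r['p'],2),np.round(r['position'],1),p.round(4),toolvec(p).round(4))
h=cv2.cvtColor(s['frame'],cv2.COLOR_RGB2HSV);m=cv2.inRange(h,(12,120,60),(32,255,255));m[:100]=0;m[300:]=0
m[:,:200]=0;m[:,320:]=0
print('brass',np.argwhere(m)[:,::-1].mean(0),m.sum()//255)
cv2.imwrite('pics/w6c.png',cv2.cvtColor(cv2.resize(s['frame'][120:270,180:340],None,fx=4,fy=4,interpolation=2),cv2.COLOR_RGB2BGR))
"
```

```text
clock: 9.9
tool_pos: [0.5861, -0.016, 0.2362]
ee_rot: [-1.253, -1.14, 1.141]
ft_force: [-0.6, -0.3, 0.5]
opening: 0.0142
collet_mouth 0.68 [259.2 199.5] [ 0.5844 -0.0149  0.09  ] [0.0016 0.1467 0.0022]
nut_grip 0.95 [257.5 194.3] [ 0.5828 -0.0161  0.081 ] [0.0002 0.1557 0.0037]
collet_floor 0.73 [258.  182.8] [ 0.5821 -0.0156  0.046 ] [0.0003 0.1907 0.0044]
electrode_mid 0.64 [257.  251.8] [ 0.586  -0.0165  0.1734] [-0.0006  0.0632  0.0002]
electrode_foot 0.74 [258.8 197.1] [ 0.5752 -0.0144  0.1144] [0.     0.122  0.0111]
brass [257.25210084 198.14621849] 595
```

View pics/w6c.png

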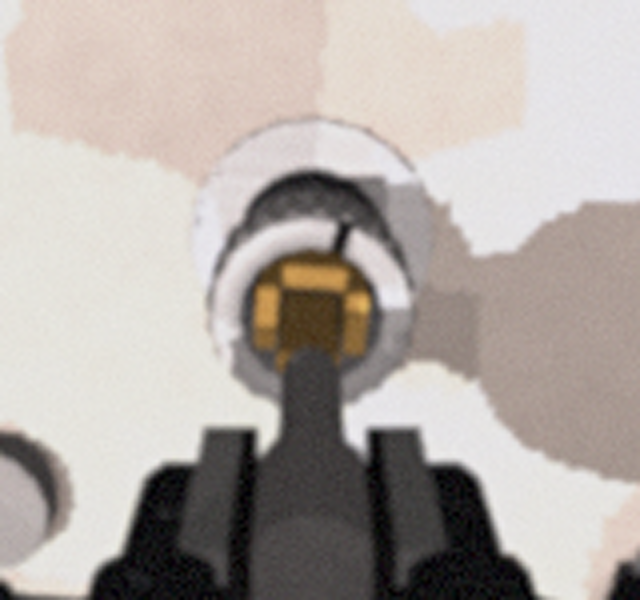

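```bash
python3 -c "
from h import *
s=snap('wrist');s['wrist']=1
for px,z in (((257.7,197.7),.088),((257.7,197.7),.09),((258,206.8),.1144),((258,212),.1144)):
  print(toolvec(atz(s,px,z)).round(4))
E=np.array(s['extrinsics']);K=np.array(s['K'])
def proj(p):
  c=E[:3,:3]@np.array(p)+E[:3,3];c=np.array([c[0],-c[1],-c[2]]);t=np.arctan2(np.hypot(c[0],c[1]),c[2]);u=c[:2]/np.hypot(c[0],c[1])*t
  return u*[K[0,0],K[1,1]]+K[:2,2]
st=bot.read_state();M=R.from_rotvec(st['ee_rot']).as_matrix()
for l in ([0,.1222,0],[0,.1222,.005],[0,.1222,-.005]): print(proj(st['tool_pos']+M@np.array(l)))
"
```

```text
[-0.0003  0.1483  0.0025]
[-0.0003  0.1463  0.0031]
[-0.0002  0.1219  0.004 ]
[-0.0002  0.1219  0.0002]
[258.22655642 212.12967583]
[258.22487098 205.2070108 ]
[258.22795922 218.94001774]
```

```bash
python3 -m crank '[{"gripper":255,"x":0,"y":0,"z":0.0026,"wx":0,"wy":0,"wz":0},{"gripper":255,"x":0,"y":0.01,"z":0.0026,"wx":0,"wy":0,"wz":0},{"gripper":255,"x":0,"y":0.02,"z":0.0026,"wx":0,"wy":0,"wz":0},{"gripper":255,"x":0,"y":0.027,"z":0.0026,"wx":0,"wy":0,"wz":0},{"gripper":255,"x":0,"y":0.034,"z":0.0026,"wx":0,"wy":0,"wz":0},{"gripper":255,"x":0,"y":0.034,"z":0.0026,"wx":0,"wy":0,"wz":0}]'
```

```text
clock: 10.75
tool_pos: [0.5832, -0.0142, 0.1999]
ee_rot: [-1.251, -1.14, 1.143]
ft_force: [2.5, 0.8, -1.4]
opening: 0.014
```

```bash
python3 -m crank '[{"gripper":255,"x":0,"y":0.01,"z":0,"wx":0,"wy":0,"wz":0},{"gripper":255,"x":0,"y":0.018,"z":0,"wx":0,"wy":0,"wz":0},{"gripper":255,"x":0,"y":0.024,"z":0,"wx":0,"wy":0,"wz":0},{"gripper":255,"x":0,"y":0.030,"z":0,"wx":0,"wy":0,"wz":0},{"gripper":255,"x":0,"y":0.0315,"z":0,"wx":0,"wy":0,"wz":0},{"gripper":255,"x":0,"y":0.0315,"z":0,"wx":0,"wy":0,"wz":0}]'
```

```text
clock: 11.25
tool_pos: [0.5835, -0.0143, 0.1698]
ee_rot: [-1.251, -1.141, 1.142]
ft_force: [2.6, -1.0, -0.9]
opening: 0.014
```

```bash
python3 -m crank '[{"gripper":255,"x":0,"y":0.001,"z":0,"wx":0,"wy":0,"wz":0},{"gripper":255,"x":0,"y":0.002,"z":0,"wx":0,"wy":0,"wz":0},{"gripper":255,"x":0,"y":0.002,"z":0,"wx":0,"wy":0,"wz":0}]'
```

```text
clock: 11.5
tool_pos: [0.5836, -0.0143, 0.1685]
ee_rot: [-1.251, -1.141, 1.141]
ft_force: [0.2, 1.6, -1.5]
opening: 0.0139
```

```bash
python3 -m crank '[{"gripper":200,"x":0,"y":0,"z":0,"wx":0,"wy":0,"wz":0},{"gripper":100,"x":0,"y":0,"z":0,"wx":0,"wy":0,"wz":0},{"gripper":0,"x":0,"y":0,"z":0,"wx":0,"wy":0,"wz":0},{"gripper":0,"x":0,"y":0,"z":0,"wx":0,"wy":0,"wz":0},{"gripper":0,"x":0,"y":0,"z":0,"wx":0,"wy":0,"wz":0}]'
python3 -c "
from h import *
s=snap('wrist','w7');s['wrist']=1
for t,z in (('nut_grip',.081),('electrode_mid',.105)):
    for r in bot.pinpoint('wrist',t)[:1]:
      p=atz(s,r['position'],z);print(t,round(r['p'],2),np.round(r['position'],1),p.round(4),toolvec(p).round(4))
cv2.imwrite('pics/w7c.png',cv2.cvtColor(cv2.resize(s['frame'][110:310,130:390],None,fx=3,fy=3,interpolation=2),cv2.COLOR_RGB2BGR))
"
```

```text
clock: 11.92
tool_pos: [0.5834, -0.0142, 0.1684]
ee_rot: [-1.251, -1.141, 1.141]
ft_force: [-0.0, -0.5, 0.4]
opening: 0.0662
electrode_mid 0.98 [256.9 256.9] [ 0.5864 -0.015   0.105 ] [-0.0005  0.0634 -0.003 ]
```

View pics/w7c.png

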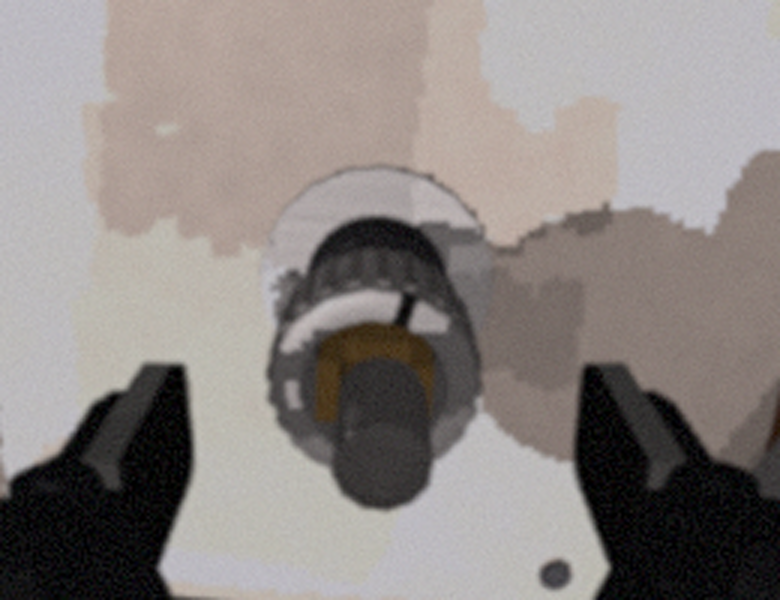

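```bash
python3 -c "
from h import *
s=snap('wrist');s['wrist']=1
for px,z in (((255.5,237.7),.088),((255.5,235),.088),((257,259.8),.118)):
  print(toolvec(atz(s,px,z)).round(4))
print(bot.read_state()['joint_pos'].round(2))
"
python3 -m crank '[{"gripper":0,"x":-0.0005,"y":0.012,"z":0,"wx":0,"wy":0,"wz":0},{"gripper":0,"x":-0.0005,"y":0.024,"z":0,"wx":0,"wy":0,"wz":0},{"gripper":0,"x":-0.0005,"y":0.0335,"z":0,"wx":0,"wy":0,"wz":0},{"gripper":0,"x":-0.0005,"y":0.0335,"z":0,"wx":0,"wy":0,"wz":0},{"gripper":0,"x":-0.0005,"y":0.0335,"z":0,"wx":0,"wy":0,"wz":0}]'
```

```text
[-0.0013  0.0804 -0.0001]
[-0.0013  0.0804  0.0015]
[-0.0004  0.0504  0.0023]
[-0.37  0.52  0.52  1.62 -0.29  1.07  1.71]
clock: 12.53
tool_pos: [0.5825, -0.0147, 0.1333]
ee_rot: [-1.249, -1.139, 1.143]
ft_force: [-0.5, 0.2, -0.6]
opening: 0.0851
```

```bash
python3 -m crank '[{"gripper":60,"x":-0.0005,"y":-0.0015,"z":0.0005,"wx":0,"wy":0,"wz":0},{"gripper":110,"x":-0.0005,"y":-0.0015,"z":0.0005,"wx":0,"wy":0,"wz":0},{"gripper":160,"x":-0.0005,"y":-0.0015,"z":0.0005,"wx":0,"wy":0,"wz":0},{"gripper":255,"x":-0.0005,"y":-0.0015,"z":0.0005,"wx":0,"wy":0,"wz":0},{"gripper":255,"x":-0.0005,"y":-0.0015,"z":0.0005,"wx":0,"wy":0,"wz":0},{"gripper":255,"x":-0.0005,"y":-0.0015,"z":0.0005,"wx":0,"wy":0,"wz":0}]' 80
python3 -m crank '[{"gripper":255,"x":0,"y":0,"z":0,"wx":0,"wy":7,"wz":0},{"gripper":255,"x":0,"y":0,"z":0,"wx":0,"wy":14,"wz":0},{"gripper":255,"x":0,"y":0,"z":0,"wx":0,"wy":21,"wz":0},{"gripper":255,"x":0,"y":0,"z":0,"wx":0,"wy":28,"wz":0}]'
python3 -c "
from h import *
s=bot.read_state();print(s['torque'].round(2),s['joint_pos'].round(2))"
```

```text
clock: 13.03
tool_pos: [0.5833, -0.016, 0.1376]
ee_rot: [-1.253, -1.142, 1.141]
ft_force: [-0.5, -1.6, 5.8]
opening: 0.0373
clock: 13.37
tool_pos: [0.5835, -0.0151, 0.1376]
ee_rot: [-1.431, -0.77, 0.767]
ft_force: [-0.9, 0.8, 5.0]
opening: 0.0372
[-0.12  0.28  0.16] [-0.44  0.58  0.62  1.66 -0.39  1.03  1.3 ]
```

```bash
python3 -m crank '[{"gripper":255,"x":0,"y":0,"z":0,"wx":0,"wy":7,"wz":0},{"gripper":255,"x":0,"y":0,"z":0,"wx":0,"wy":14,"wz":0},{"gripper":255,"x":0,"y":0,"z":0,"wx":0,"wy":21,"wz":0},{"gripper":255,"x":0,"y":0,"z":0,"wx":0,"wy":28,"wz":0},{"gripper":255,"x":0,"y":0,"z":0,"wx":0,"wy":35,"wz":0},{"gripper":255,"x":0,"y":0,"z":0,"wx":0,"wy":40,"wz":0}]'
python3 -c "
from h import *
s=bot.read_state();print(s['torque'].round(2),s['joint_pos'].round(2))"
python3 -m crank '[{"gripper":255,"x":0,"y":0,"z":0,"wx":0,"wy":5,"wz":0},{"gripper":255,"x":0,"y":0,"z":0,"wx":0,"wy":10,"wz":0},{"gripper":255,"x":0,"y":0,"z":0,"wx":0,"wy":10,"wz":0}]'
python3 -c "
from h import *
s=bot.read_state();print(s['torque'].round(2),s['joint_pos'].round(2))"
```

```text
clock: 13.87
tool_pos: [0.5844, -0.0143, 0.1376]
ee_rot: [-1.559, -0.23, 0.224]
ft_force: [1.3, 0.7, 3.8]
opening: 0.0373
[ 0.05 -0.03  0.16] [-0.54  0.63  0.79  1.66 -0.5   1.06  0.69]
clock: 14.12
tool_pos: [0.5847, -0.0137, 0.1375]
ee_rot: [-1.568, -0.097, 0.091]
ft_force: [2.7, 1.5, 5.4]
opening: 0.0371
[ 0.41 -0.14  0.05] [-0.57  0.65  0.83  1.66 -0.53  1.07  0.55]
```

```bash
python3 -m crank '[{"gripper":255,"x":0,"y":0,"z":0,"wx":0,"wy":4,"wz":0},{"gripper":255,"x":0,"y":0,"z":0,"wx":0,"wy":8,"wz":0}]'
python3 -c "
from h import *
s=bot.read_state();print(s['torque'].round(2),s['joint_pos'].round(2))"
python3 -m crank '[{"gripper":255,"x":0,"y":0,"z":0,"wx":0,"wy":4,"wz":0},{"gripper":255,"x":0,"y":0,"z":0,"wx":0,"wy":8,"wz":0}]'
python3 -c "
from h import *
s=bot.read_state();print(s['torque'].round(2),s['joint_pos'].round(2))"
```

```text
clock: 14.28
tool_pos: [0.5851, -0.0126, 0.1376]
ee_rot: [-1.568, 0.009, -0.016]
ft_force: [1.4, 4.8, 5.0]
opening: 0.0373
[ 0.72 -0.59  1.06] [-0.58  0.66  0.86  1.66 -0.56  1.08  0.43]
clock: 14.45
tool_pos: [0.586, -0.0101, 0.1377]
ee_rot: [-1.56, 0.118, -0.127]
ft_force: [3.7, 9.3, 2.7]
opening: 0.0372
[ 1.79 -1.11  0.24] [-0.6   0.67  0.9   1.66 -0.59  1.09  0.31]
```

```bash
python3 -m crank '[{"gripper":180,"x":0,"y":0,"z":0,"wx":0,"wy":0,"wz":0},{"gripper":80,"x":0,"y":0,"z":0,"wx":0,"wy":0,"wz":0},{"gripper":0,"x":0,"y":0,"z":0,"wx":0,"wy":0,"wz":0},{"gripper":0,"x":0,"y":0,"z":0,"wx":0,"wy":0,"wz":0},{"gripper":0,"x":0,"y":-0.03,"z":0,"wx":0,"wy":0,"wz":0},{"gripper":0,"x":0,"y":-0.07,"z":0,"wx":0,"wy":0,"wz":0},{"gripper":0,"x":0,"y":-0.11,"z":0,"wx":0,"wy":0,"wz":0},{"gripper":0,"x":0,"y":-0.11,"z":0,"wx":0,"wy":0,"wz":0}]'
python3 -c "
from h import *
np.set_printoptions(precision=4,suppress=True)
st=bot.read_state();M=R.from_rotvec(st['ee_rot']).as_matrix();print(M,st['torque'],st['joint_pos'])
s=snap('wrist','w8');s['wrist']=1
S=snap('scene');T=snap('top')
for t,z in (('electrode_mid',.105),('nut_grip',.081),('door_hinge',.082),('door_push',.082)):
  for c,q in (('wrist',s),('scene',S),('top',T)):
    for r in bot.pinpoint(c,t)[:1]:
      p=atz(q,r['position'],z);print(t,c,round(r['p'],2),np.round(r['position'],1),p)
# unwarp nut top to metric top-down view, mark angle in world
E=np.array(s['extrinsics']);K=np.array(s['K'])
g=np.array([[[.584+(100-i)*.0004,-.0145+(100-j)*.0004,.088] for j in range(200)] for i in range(200)])
c=(g-0)@E[:3,:3].T+E[:3,3];X,Y,Z=c[...,0],-c[...,1],-c[...,2];rr=np.hypot(X,Y);f=np.arctan2(rr,Z)/rr
im=cv2.remap(s['frame'],(X*f*K[0,0]+K[0,2]).astype('f4'),(Y*f*K[1,1]+K[1,2]).astype('f4'),1)
fr=cv2.imread('pics/w8.png');o=cv2.resize(cv2.cvtColor(im,cv2.COLOR_RGB2BGR),(384,384))
q=cv2.imread('pics/w7.png')
cv2.imwrite('pics/c8.png',np.hstack([fr[:, 60:452],o]))
"
```

```text
clock: 15.12
tool_pos: [0.5864, -0.0181, 0.2543]
ee_rot: [-1.568, 0.117, -0.139]
ft_force: [1.8, -2.0, 0.9]
opening: 0.0854
[[ 0.9866  0.014   0.1624]
 [-0.1623 -0.0021  0.9867]
 [ 0.0141 -0.9999  0.0002]] [-0.0427 -0.0775  0.0578] [-0.6456  0.5574  0.9868  1.5246 -0.4772  1.3022  0.2299]
electrode_mid wrist 0.89 [253.5 198.1] [ 0.5849 -0.0168  0.105 ]
electrode_mid top 0.38 [191.6 242.4] [0.3848 0.2523 0.105 ]
nut_grip wrist 0.82 [255.2 190.2] [ 0.5863 -0.0172  0.081 ]
nut_grip scene 0.53 [236.1 219.5] [ 0.5744 -0.0154  0.081 ]
door_hinge wrist 0.91 [360.1  79. ] [0.6886 0.0637 0.082 ]
door_hinge scene 0.7 [278.4 255.3] [0.6879 0.0661 0.082 ]
door_hinge top 0.77 [262.8 133.3] [0.6853 0.0637 0.082 ]
door_push scene 0.67 [302.3 215.2] [0.5958 0.1507 0.082 ]
door_push top 0.62 [233.3 169.7] [0.5832 0.1455 0.082 ]
```

View pics/c8.png

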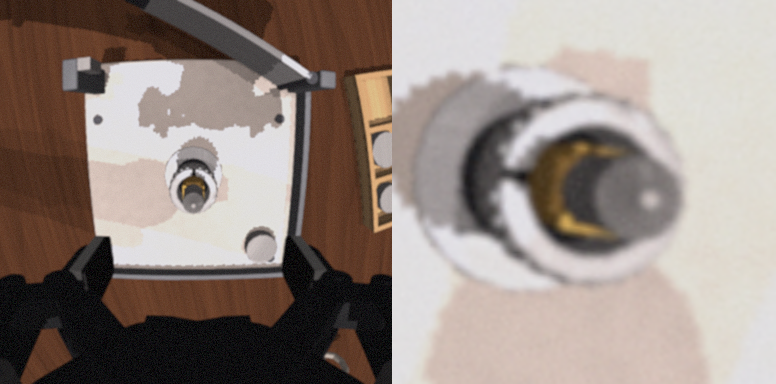

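```bash
python3 -m crank '[{"gripper":0,"x":-0.0023,"y":0.04,"z":0.0023,"wx":0,"wy":0,"wz":0},{"gripper":0,"x":-0.0023,"y":0.08,"z":0.0023,"wx":0,"wy":0,"wz":0},{"gripper":0,"x":-0.0023,"y":0.105,"z":0.0023,"wx":0,"wy":0,"wz":0},{"gripper":0,"x":-0.0023,"y":0.117,"z":0.0023,"wx":0,"wy":0,"wz":0},{"gripper":120,"x":-0.0023,"y":0.117,"z":0.0023,"wx":0,"wy":0,"wz":0},{"gripper":255,"x":-0.0023,"y":0.117,"z":0.0023,"wx":0,"wy":0,"wz":0},{"gripper":255,"x":-0.0023,"y":0.117,"z":0.0023,"wx":0,"wy":0,"wz":0},{"gripper":255,"x":-0.0023,"y":0.117,"z":0.0023,"wx":0,"wy":0,"wz":0}]' 100
python3 -m crank '[{"gripper":255,"x":0,"y":0,"z":0,"wx":0,"wy":0,"wz":0},{"gripper":255,"x":0,"y":0,"z":0,"wx":0,"wy":3,"wz":0},{"gripper":255,"x":0,"y":0,"z":0,"wx":0,"wy":3,"wz":0}]'
python3 -c "
from h import *
s=bot.read_state();print(s['torque'].round(2))"
python3 -m crank '[{"gripper":255,"x":0,"y":0,"z":0,"wx":0,"wy":3,"wz":0},{"gripper":255,"x":0,"y":0,"z":0,"wx":0,"wy":3,"wz":0}]'
python3 -c "
from h import *
s=bot.read_state();print(s['torque'].round(2))"
```

```text
clock: 16.53
tool_pos: [0.5851, -0.0136, 0.1328]
ee_rot: [-1.568, 0.118, -0.136]
ft_force: [-3.4, 1.1, 13.5]
opening: 0.0391
clock: 16.78
tool_pos: [0.5854, -0.0123, 0.1331]
ee_rot: [-1.563, 0.159, -0.177]
ft_force: [5.7, 0.6, 4.7]
opening: 0.0378
[ 0.3  -0.96 -0.09]
clock: 16.95
tool_pos: [0.5858, -0.0117, 0.133]
ee_rot: [-1.558, 0.2, -0.218]
ft_force: [5.6, 0.9, 3.6]
opening: 0.0378
[ 0.42 -1.17 -0.11]
```

```bash
python3 -m crank '[{"gripper":255,"x":0,"y":0,"z":0,"wx":0,"wy":5,"wz":0},{"gripper":255,"x":0,"y":0,"z":0,"wx":0,"wy":10,"wz":0},{"gripper":255,"x":0,"y":0,"z":0,"wx":0,"wy":12,"wz":0}]'
python3 -c "
from h import *
s=bot.read_state();print(s['torque'].round(2))"
```

```text
clock: 17.2
tool_pos: [0.5882, -0.0087, 0.1333]
ee_rot: [-1.532, 0.356, -0.381]
ft_force: [10.4, 2.2, -0.0]
opening: 0.0372
[ 0.45 -1.89  0.2 ]
```

```bash
python3 -m crank '[{"gripper":180,"x":0,"y":0,"z":0,"wx":0,"wy":0,"wz":0},{"gripper":80,"x":0,"y":0,"z":0,"wx":0,"wy":0,"wz":0},{"gripper":0,"x":0,"y":0,"z":0,"wx":0,"wy":0,"wz":0},{"gripper":0,"x":0,"y":0,"z":0,"wx":0,"wy":0,"wz":0},{"gripper":0,"x":0,"y":-0.03,"z":0,"wx":0,"wy":0,"wz":0},{"gripper":0,"x":0,"y":-0.07,"z":0,"wx":0,"wy":0,"wz":0},{"gripper":0,"x":0,"y":-0.11,"z":0,"wx":0,"wy":0,"wz":0},{"gripper":0,"x":0,"y":-0.12,"z":0,"wx":0,"wy":0,"wz":0}]'
python3 -c "
from h import *
np.set_printoptions(precision=4,suppress=True)
st=bot.read_state();M=R.from_rotvec(st['ee_rot']).as_matrix();print(M,st['torque'],st['joint_pos'])
s=snap('wrist','w9');s['wrist']=1
for t,z in (('electrode_mid',.105),('nut_grip',.081),('door_hinge',.082),('door_push',.082)):
  for c,q in (('wrist',s),):
    for r in bot.pinpoint(c,t)[:1]:
      p=atz(q,r['position'],z);print(t,c,round(r['p'],2),np.round(r['position'],1),p)
E=np.array(s['extrinsics']);K=np.array(s['K'])
g=np.array([[[.584+(100-i)*.0004,-.0145+(100-j)*.0004,.088] for j in range(200)] for i in range(200)])
c=(g-0)@E[:3,:3].T+E[:3,3];X,Y,Z=c[...,0],-c[...,1],-c[...,2];rr=np.hypot(X,Y);f=np.arctan2(rr,Z)/rr
im=cv2.remap(s['frame'],(X*f*K[0,0]+K[0,2]).astype('f4'),(Y*f*K[1,1]+K[1,2]).astype('f4'),1)
fr=cv2.imread('pics/w9.png');o=cv2.resize(cv2.cvtColor(im,cv2.COLOR_RGB2BGR),(384,384))
cv2.imwrite('pics/c9.png',np.hstack([fr[:, 60:452],o]))
"
```

```text
clock: 17.87
tool_pos: [0.583, -0.0149, 0.2559]
ee_rot: [-1.537, 0.367, -0.382]
ft_force: [1.0, -1.1, 0.9]
opening: 0.0855
[[ 0.8881  0.0094  0.4596]
 [-0.4596 -0.0013  0.8881]
 [ 0.009  -1.      0.0031]] [-0.154  -0.0641  0.0037] [-0.6944  0.5862  1.0709  1.5299 -0.5252  1.3287 -0.0486]
electrode_mid wrist 0.96 [259.4 200.2] [ 0.5846 -0.0166  0.105 ]
nut_grip wrist 0.75 [258.6 190.9] [ 0.5847 -0.0157  0.081 ]
door_hinge wrist 0.63 [326.4  54. ] [0.6881 0.0626 0.082 ]
door_push wrist 0.56 [169.1  23. ] [0.5854 0.1486 0.082 ]
```

View pics/c9.png

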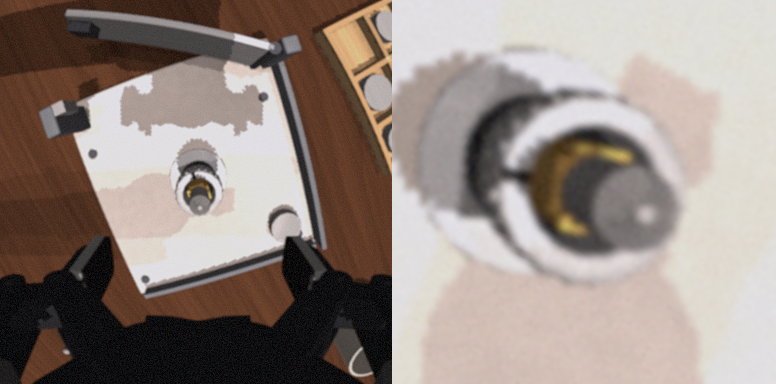

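```bash
python3 -m crank '[{"gripper":255,"x":-0.063,"y":0,"z":0.197,"wx":0,"wy":0,"wz":0},{"gripper":255,"x":-0.063,"y":0,"z":0.197,"wx":0,"wy":0,"wz":0},{"gripper":255,"x":-0.063,"y":0,"z":0.197,"wx":0,"wy":0,"wz":0},{"gripper":255,"x":-0.063,"y":0,"z":0.197,"wx":0,"wy":0,"wz":0},{"gripper":255,"x":-0.063,"y":0,"z":0.197,"wx":0,"wy":0,"wz":0},{"gripper":255,"x":-0.063,"y":0,"z":0.197,"wx":0,"wy":0,"wz":0},{"gripper":255,"x":-0.063,"y":0,"z":0.197,"wx":0,"wy":0,"wz":0},{"gripper":255,"x":-0.063,"y":0,"z":0.197,"wx":0,"wy":0,"wz":0}]'
python3 -c "
from h import *
np.set_printoptions(precision=4,suppress=True)
st=bot.read_state();M=R.from_rotvec(st['ee_rot']).as_matrix();print(M,st['joint_pos'])
s=snap('wrist','w10');s['wrist']=1;S=snap('scene');T=snap('top')
for t,z in (('door_hinge',.082),('door_push',.082)):
  for c,q in (('wrist',s),('scene',S),('top',T)):
    for r in bot.pinpoint(c,t)[:1]:
      p=atz(q,r['position'],z);print(t,c,round(r['p'],2),np.round(r['position'],1),p)
"
```

```text
clock: 18.78
tool_pos: [0.6144, 0.1907, 0.2473]
ee_rot: [-1.542, 0.376, -0.371]
ft_force: [-0.3, -1.4, 0.1]
opening: 0.0002
[[ 0.8887 -0.0036  0.4584]
 [-0.4585 -0.0026  0.8887]
 [-0.002  -1.     -0.0039]] [-0.8991  0.7159  1.0192  1.3408 -0.5993  1.4105 -0.3777]
door_hinge wrist 0.57 [388.1 270.9] [0.6909 0.0612 0.082 ]
door_hinge scene 0.55 [274.4 255.8] [0.6872 0.0564 0.082 ]
door_hinge top 0.93 [264.8 133.5] [0.6847 0.0582 0.082 ]
door_push wrist 0.79 [250.6 246.2] [0.5858 0.1506 0.082 ]
door_push scene 0.65 [300.4 215.9] [0.5967 0.1454 0.082 ]
```

View pics/w10.png

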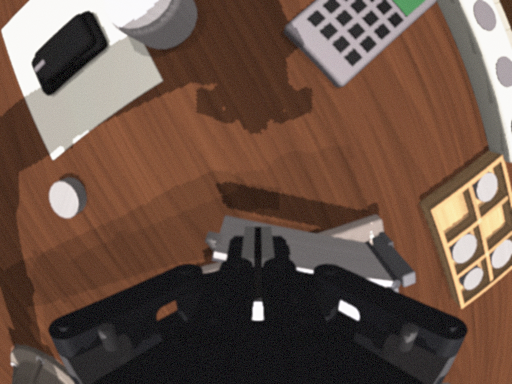

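```bash
python3 -c "
from h import *
s=snap('wrist');s['wrist']=1
for px in ((222,217),(310,230),(208,238),(265,223)): p=atz(s,px,.107);print(px,p.round(4),toolvec(p).round(4))
"
```

```text
(222, 217) [0.585  0.1928 0.107 ] [-0.0277  0.1426 -0.0124]
(310, 230) [0.6406 0.1516 0.107 ] [ 0.0406  0.1426 -0.0235]
(208, 238) [0.5662 0.1824 0.107 ] [-0.0396  0.1426 -0.0303]
(265, 223) [0.6121 0.1734 0.107 ] [ 0.0053  0.1426 -0.0173]
```

```bash
python3 -m crank '[{"gripper":255,"x":0,"y":0.03,"z":0.006,"wx":0,"wy":0,"wz":0},{"gripper":255,"x":0,"y":0.06,"z":0.006,"wx":0,"wy":0,"wz":0},{"gripper":255,"x":0,"y":0.09,"z":0.006,"wx":0,"wy":0,"wz":0},{"gripper":255,"x":0,"y":0.103,"z":0.006,"wx":0,"wy":0,"wz":0},{"gripper":255,"x":0,"y":0.103,"z":0.006,"wx":0,"wy":0,"wz":0}]'
python3 -c "
from h import *
for p in ((.595,.162),(.5738,.1364),(.5627,.1148),(.5574,.0993)): print(toolvec(list(p)+[.145]).round(4))"
```

```text
clock: 19.7
tool_pos: [0.6156, 0.197, 0.1425]
ee_rot: [-1.542, 0.379, -0.368]
ft_force: [-0.3, 0.5, -0.4]
opening: 0.0001
[-0.0023 -0.0023 -0.0405]
[-0.0094 -0.0021 -0.073 ]
[-0.0094 -0.002  -0.0973]
[-0.007  -0.0019 -0.1135]
```

```bash
python3 -m crank '[{"gripper":255,"x":0,"y":-0.002,"z":-0.015,"wx":0,"wy":0,"wz":0},{"gripper":255,"x":-0.001,"y":-0.002,"z":-0.028,"wx":0,"wy":0,"wz":0},{"gripper":255,"x":-0.002,"y":-0.002,"z":-0.040,"wx":0,"wy":-2,"wz":0},{"gripper":255,"x":-0.005,"y":-0.002,"z":-0.052,"wx":0,"wy":-5,"wz":0},{"gripper":255,"x":-0.008,"y":-0.002,"z":-0.064,"wx":0,"wy":-8,"wz":0},{"gripper":255,"x":-0.009,"y":-0.002,"z":-0.075,"wx":0,"wy":-11,"wz":0},{"gripper":255,"x":-0.009,"y":-0.002,"z":-0.086,"wx":0,"wy":-15,"wz":0},{"gripper":255,"x":-0.009,"y":-0.002,"z":-0.094,"wx":0,"wy":-18,"wz":0}]'
python3 -c "
from h import *
for p in ((.5627,.1148),(.5574,.0993)): print(toolvec(list(p)+[.145]).round(4))"
```

```text
clock: 20.37
tool_pos: [0.568, 0.1162, 0.151]
ee_rot: [-1.566, 0.122, -0.128]
ft_force: [0.3, 0.9, -0.0]
opening: -0.0
[-0.005   0.006  -0.0022]
[-0.0078  0.0059 -0.0184]
```

```bash
python3 -m crank '[{"gripper":255,"x":-0.005,"y":0.004,"z":-0.004,"wx":0,"wy":0,"wz":0},{"gripper":255,"x":-0.006,"y":0.005,"z":-0.008,"wx":0,"wy":0,"wz":0},{"gripper":255,"x":-0.007,"y":0.005,"z":-0.012,"wx":0,"wy":0,"wz":0},{"gripper":255,"x":-0.007,"y":0.005,"z":-0.015,"wx":0,"wy":0,"wz":0},{"gripper":255,"x":-0.007,"y":0.005,"z":-0.018,"wx":0,"wy":0,"wz":0},{"gripper":255,"x":-0.007,"y":0.005,"z":-0.018,"wx":0,"wy":0,"wz":0}]'
python3 -m crank '[{"gripper":255,"x":0,"y":0,"z":-0.002,"wx":0,"wy":0,"wz":0},{"gripper":255,"x":0,"y":0,"z":-0.004,"wx":0,"wy":0,"wz":0},{"gripper":255,"x":0,"y":0,"z":-0.004,"wx":0,"wy":0,"wz":0}]'
```

```text
clock: 20.87
tool_pos: [0.5611, 0.1107, 0.1458]
ee_rot: [-1.552, 0.115, -0.128]
ft_force: [4.8, 13.8, 2.7]
opening: -0.0001
clock: 21.12
tool_pos: [0.5608, 0.1097, 0.1459]
ee_rot: [-1.548, 0.113, -0.126]
ft_force: [5.5, 17.4, 2.6]
opening: -0.0001
```

```bash
python3 -m crank '[{"gripper":255,"x":0,"y":0,"z":-0.003,"wx":0,"wy":0,"wz":0},{"gripper":255,"x":0,"y":0,"z":-0.006,"wx":0,"wy":0,"wz":0},{"gripper":255,"x":0,"y":0,"z":-0.006,"wx":0,"wy":0,"wz":0}]'
python3 -c "
from h import *
np.set_printoptions(precision=4,suppress=True)
s=snap('wrist','w11');s['wrist']=1;T=snap('top','t11');S=snap('scene','s11')
for t,z in (('door_hinge',.082),('door_push',.082),('guard_tongue',.08),('guard_door',.107)):
  for c,q in (('wrist',s),('scene',S),('top',T)):
    for r in (bot.look_for if z!=.082 else bot.pinpoint)(c,t)[:1]:
      p=atz(q,r['position'],z);print(t,c,round(r['p'],2),np.round(r['position'],1),p)
a=cv2.resize(cv2.imread('pics/t11.png')[115:215,205:335],None,fx=3,fy=3,interpolation=2)
b=cv2.resize(cv2.imread('pics/s11.png')[175:275,190:320],None,fx=3,fy=3,interpolation=2)
w=cv2.resize(cv2.imread('pics/w11.png')[140:384,60:460],(390,238))
cv2.imwrite('pics/c11.png',np.hstack([np.vstack([a,b]),cv2.copyMakeBorder(w,0,362,0,0,0)]))
"
```

```text
clock: 21.37
tool_pos: [0.558, 0.098, 0.1452]
ee_rot: [-1.557, 0.119, -0.127]
ft_force: [3.3, 8.8, 4.0]
opening: 0.0001
door_hinge wrist 0.83 [471.  256.9] [0.6881 0.0656 0.082 ]
door_hinge scene 0.65 [276.3 255.7] [0.6878 0.0609 0.082 ]
door_hinge top 0.17 [413.9 210.8] [ 0.4648 -0.3388  0.082 ]
door_push scene 0.87 [273.4 206.8] [0.558  0.0845 0.082 ]
door_push top 0.66 [255.8 178.6] [0.5576 0.0837 0.082 ]
guard_tongue wrist 0.49 [200.7 263.3] [0.527  0.0944 0.08  ]
guard_tongue scene 0.43 [236.3 227.4] [ 0.5955 -0.0188  0.08  ]
guard_door wrist 0.75 [387.9 254.4] [0.6156 0.098  0.107 ]
guard_door scene 0.7 [271.5 226.6] [0.6227 0.063  0.107 ]
guard_door top 0.44 [259.2 188.3] [0.5266 0.0735 0.107 ]
```

View pics/c11.png

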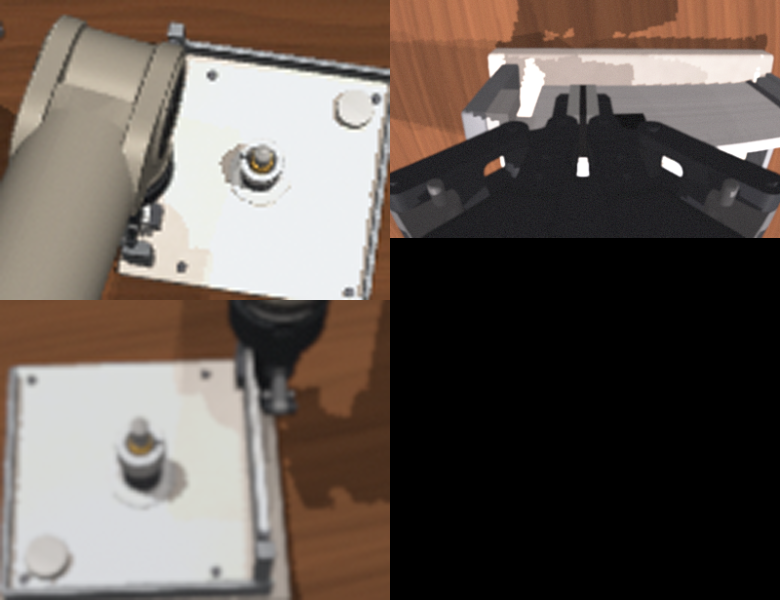

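```bash
python3 -m crank '[{"gripper":255,"x":0,"y":0,"z":-0.002,"wx":0,"wy":0,"wz":0},{"gripper":255,"x":0,"y":0,"z":-0.004,"wx":0,"wy":0,"wz":0},{"gripper":255,"x":0,"y":0,"z":-0.004,"wx":0,"wy":0,"wz":0},{"gripper":255,"x":0,"y":0,"z":-0.004,"wx":0,"wy":0,"wz":0}]'
python3 -m crank '[{"gripper":255,"x":0,"y":0,"z":0.02,"wx":0,"wy":0,"wz":0},{"gripper":255,"x":0,"y":0,"z":0.05,"wx":0,"wy":0,"wz":0},{"gripper":255,"x":0,"y":-0.04,"z":0.07,"wx":0,"wy":0,"wz":0},{"gripper":255,"x":0,"y":-0.08,"z":0.09,"wx":0,"wy":0,"wz":0},{"gripper":255,"x":0,"y":-0.12,"z":0.12,"wx":0,"wy":0,"wz":0},{"gripper":255,"x":0,"y":-0.13,"z":0.12,"wx":0,"wy":0,"wz":0},{"gripper":255,"x":0,"y":-0.13,"z":0.12,"wx":0,"wy":0,"wz":0}]'
python3 -c "
from h import *
np.set_printoptions(precision=4,suppress=True)
s=snap('wrist','w12');s['wrist']=1;S=snap('scene','s12');T=snap('top','t12')
for t,z in (('door_hinge',.082),('door_push',.082),('electrode_mid',.105),('square_plug_mid',.065),('ball_plug_mid',.066),('disc_small',.02)):
  for c,q in (('wrist',s),('scene',S),('top',T)):
    for r in bot.pinpoint(c,t)[:1]:
      p=atz(q,r['position'],z);print(t,c,round(r['p'],2),np.round(r['position'],1),p)
a=cv2.resize(cv2.imread('pics/t12.png')[115:215,205:335],None,fx=3,fy=3,interpolation=2)
b=cv2.resize(cv2.imread('pics/s12.png')[175:275,190:320],None,fx=3,fy=3,interpolation=2)
w=cv2.resize(cv2.imread('pics/w12.png'),(400,300))
cv2.imwrite('pics/c12.png',np.hstack([np.vstack([a,b]),cv2.copyMakeBorder(w,0,300,0,0,0)]))
"
```

```text
clock: 22.45
tool_pos: [0.5579, 0.0977, 0.1453]
ee_rot: [-1.552, 0.117, -0.125]
ft_force: [3.8, 16.3, 3.3]
opening: -0.0
clock: 23.03
tool_pos: [0.5768, 0.2088, 0.2793]
ee_rot: [-1.563, 0.115, -0.131]
ft_force: [1.1, -0.5, 0.3]
opening: 0.0
door_hinge scene 0.75 [277.2 256.8] [0.6909 0.0624 0.082 ]
door_hinge top 0.74 [264.7 134.6] [0.6815 0.0585 0.082 ]
door_push wrist 0.98 [254.1 298.4] [0.5545 0.0843 0.082 ]
door_push scene 0.61 [275.6 209.5] [0.5667 0.0882 0.082 ]
door_push top 0.86 [257.4 177. ] [0.562  0.0793 0.082 ]
electrode_mid wrist 0.66 [102.5 140.9] [0.4476 0.2777 0.105 ]
electrode_mid scene 0.6 [237.5 238.3] [ 0.6358 -0.0225  0.105 ]
electrode_mid top 0.44 [289.3 168.2] [ 0.5806 -0.0076  0.105 ]
square_plug_mid wrist 0.74 [152.6  11. ] [0.5027 0.3982 0.065 ]
square_plug_mid scene 0.53 [100.2 212. ] [ 0.477  -0.3526  0.065 ]
square_plug_mid top 0.56 [416.1 210.4] [ 0.4676 -0.35    0.065 ]
ball_plug_mid scene 0.49 [100.9 193.3] [ 0.4211 -0.3509  0.066 ]
ball_plug_mid top 0.59 [416.7 222. ] [ 0.4361 -0.3493  0.066 ]
disc_small scene 0.61 [207.  264.4] [ 0.6535 -0.1057  0.02  ]
disc_small top 0.42 [322.6 152.8] [ 0.6424 -0.1069  0.02  ]
```

```bash
python3 -c "
from rig import bot
s=bot.read_state();print(s['clock'],s['qvel'].round(3),s['ft_force'].round(1));print(bot.hand_in())"
```

```text
24.0833 [ 0.001  0.001  0.     0.001  0.    -0.001 -0.   ] [-0.3  0.4 -0.4]
the job is handed in; nothing more can be done
None
```

The job was handed in at 24.1 s of the 69 s allowed. The electrode is seated point up in the collet, the nut is turned to its stop and the guard door is shut. `hand_in` reports no verdict, so the results below are from my own checks.

- **Electrode:** by my height reckoning the foot was within about 0.5 mm of the bore floor when I released it. The close-up afterwards showed it upright in the collet. In the last look the networks disagreed on its position: only the top camera put it in the collet, and the scene and wrist reports were wrong. No new picture could be viewed after the door was shut, but the one taken with the door just latched still showed the electrode standing in the collet.
- **Nut:** I turned it clockwise until the measured torque rose to about 1 N m and the pads began to slip. I then gripped it again harder and twisted another 18°, and the mark on the nut did not move. Judging by that mark, the nut is at about 1.6 rad, to within about 0.07 rad. The torque reading during that second twist showed no clear resistance, so I relied on the mark.
- **Door:** it resisted up to about 17 N, then jumped forward about 11 mm and the force dropped, which I take as the latch snapping in. A further push of 16 N did not move it. After the arm backed off, the networks put the push point 4 to 11 mm from its calculated shut position (the wrist camera, the surest, about 4 mm). The tongue itself could not be measured directly.
- **Other objects:** the networks placed the other two plugs and the small disc within about 15 mm of where they started, which is within their error. I did not check the other bystanders again. The arm ended clear of everything, with no contact force.

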